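Park the rotary cutter under its spring-closed blade guard

TASK

Park the rotary cutter in its dock: with one fingertip press the guard's press bar right down and keep it down so that the spring-closed guard stands open, while the other fingertip pushes the end of the cutter's handle until the cutter is fully home against its stop, blade under the guard; then let the bar go so that the guard springs shut over the blade, and move clear. The cutter is only pushed, never picked up or tipped; do not drive its blade into the closed guard, and leave the other things on the table alone.

Things in the scene. Friction and masses are not known exactly. Their poses are not given: they have to be found in the camera images.
- dock: Cutter dock fixed to the table: plywood base 6 mm thick, x -167 to +101 mm, y -34 to +92 mm. Its x axis is the way the cutter goes in, z up; origin on the table below where the cutter's own origin lies when home. Two wooden runners along x, 33 mm apart about y = 0, tops 20 mm above the table, x -120 to +50 mm. Starts with x to the robot's right (within 0.4 rad), y away from the robot.
- stop_face (a point): Middle of the face of the wooden stop block between the runners, dock x +55 mm, y 0, 13 mm above the table; the cutter's nose rests on it when home.
- cutter: Rotary cutter, 164 mm long, about 70 g, lying flat between the runners on the dock's base. Origin: middle of its underside; its own -y axis points to the blade, along the dock's +x. Orange handle 28 mm wide, 21 high; nose 55 mm in front of the origin. Round flat blade, 45 mm across, centred 60 mm in front of it, 21 to 24 mm up, above the runners. Starts 50 to 68 mm short of home.
- handle_end (a point): Rear end of the cutter's handle, 82 mm behind its origin, 14 mm above its underside, 20 mm above the table. Push here, along the dock's +x: at dock x -150 to -132 mm at the start, -82 mm when home.
- guard (a joint): Angle of the guard, rad: 0 shut, 0.73 fully open; a spring always shuts it. Guard and press bar are one piece, rocking on a steel shaft along the dock's x at y = +50 mm, z = 14 mm (bearing blocks to 20 mm): pressing the bar down lifts the guard. The blade passes freely from about 0.58 rad. Full opening takes 4 to 5 N on the bar 25 mm out from the shaft.
- guard_mouth (a point): Fixed point of the dock below the middle of the guard's front: dock x +31 mm, y 0, 20 mm above the table. The guard is a grey sheet-metal hood from here to dock x +92 mm, y -31 to +31 mm, top 40 mm above the table, open below; the notch in its front, 38 mm wide, takes the handle but not the blade.
- bar_middle (a point): On top of the press bar: a grey plate beside the handle, dock x -160 to -60 mm, 38 mm broad from the shaft to its rolled edge; press it anywhere, a fingertip can slide along it. Point 25 mm out from the shaft, at dock x -110 mm. Shut, the bar rises outward at 0.73 rad (point at dock y 69 mm, 32 mm above the table); right down it lies level, y 75 mm, top 16 mm above the table.
- tape_measure: Bystander, leave alone: round red tape measure, 52 mm wide and 16 mm high, on the open side of the dock.
- eraser: Bystander, leave alone: red eraser, 20 x 40 x 13 mm, on the open side of the dock near the handle.
- spool_blue: Bystander, leave alone: blue thread spool standing upright, 28 mm across, 38 mm high, beyond the guard.
- marker: Bystander, leave alone: blue and white marker pen lying down, 135 mm long, right of the dock near the table's front edge.
- scissors: Bystander, leave alone: scissors with blue handles, 199 mm long, 9 mm high, lying right of the dock.

How it is judged (in metres and radians):
On the way, in this order (a step that is already met when the one before it is completed fails the run):
1. a fingertip holds the guard open before the blade goes in (value of joint guard above 0.5 rad and contact force between the fingers and guard above 0.3 N and x of cutter in the frame of dock below -0.04 m), for 0.2 s.
2. the cutter goes in under the guard while it is held open (value of joint guard above 0.45 rad and contact force between the fingers and guard above 0.3 N and x of cutter in the frame of dock above -0.03 m), for 0.1 s.
At the end, for the whole second after the job is handed in: The cutter lies flat and still between the runners, within 6 mm of its stop and straight within 0.08 rad, and the guard is shut over its blade (under 0.05 rad) (x of cutter in the frame of dock between -0.006 and 0.004 m and y of cutter in the frame of dock between -0.005 and 0.005 m and z of cutter in the frame of dock below 0.009 m and angle between the y axis of cutter and the x axis of dock, either way round below 0.08 rad and angle between cutter's own z axis and vertical below 0.08 rad and value of joint guard below 0.05 rad and linear speed of cutter below 0.01 m/s); the robot touches nothing.
It fails at once if the cutter is lifted more than 12 mm off the base or tipped (z of cutter in the frame of dock above 0.018 m or angle between cutter's own z axis and vertical above 0.3 rad).
It fails at once if the cutter is driven into the guard with more than 15 N (contact force between cutter and guard above 15 N).
It fails at once if one of the other things is moved by more than 30 mm (distance of any of tape_measure, eraser, spool_blue, marker, scissors from where it was at the start of the episode above 0.03 m).
It also fails if it takes over 45 s, if anything falls off the work surface, if the arm or the gripper's body presses on something with over 40 N, if the wrist force passes 120 N, or if a joint passes its speed limit or range.

ROBOT

A 6-joint arm with a two-finger parallel gripper is mounted at the origin on a cart in front of the work surface, level with it; the furniture and walls round the work are solid. World frame = base frame: x ahead of the robot, y to its left, z up, the work surface at z = 0. Lengths are in m, angles in degrees, forces in N, time in s.
With the tool pointing down it reaches from about 0.3 to 0.75 m from the base axis. Payload 8.5 kg.
Tool frame: the origin (TCP) lies between the finger pads; the fingertips stand 14 mm ahead of it and the grasp point (between the pads) lies 5 mm behind it; x points along the fingers, z is the direction in which the jaws open and shut, and the axes are right-handed (so a half turn about x gives the same grasp; the last joint's range is limited). The gripper opens to 85 mm and grips with 20 to 120 N. Pads are 22 mm wide; open, the fingers measure 114 mm over their backs; the gripper's body (76 mm by 85 mm) begins 54 mm behind the grasp point. The pads swing forward as they close: fully open they stand 13 mm farther back than shut.
Start: joints at [-77.252, 21.807, 74.336, -0, 83.858, -12.336], TCP at [0.233, -0.498, 0.245] pointing down, gripper open.
Joint ranges: [-178.18, 178.18], [-50.72, 133.34], [12.68, 142.11], [-81.47, 261.47], [9.98, 163.14], [-165.26, 165.26]. Speed limits (degrees/s): [136.94, 136.94, 180, 180, 180, 180].

INTERFACE

Orientations are given as a 3x3 rotation matrix whose columns are the frame's x, y, z axes.
In Python, from rig import env gives the robot as it stands.
- The arm moves only by the shell command python3 -m jog 'ROWS' [FORCE]. ROWS is JSON, a list of rows, each a list of 5 numbers: the opening, from -1 (shut) to 1 (fully open), so that 0 is half open, then the shift along the tool's x, y, z in m, then the turn about the tool's x in rad. In form: [[claw, dx, dy, dz, yaw], ...]. A call has 1 to 20 rows; each row is the pose to reach, as a shift and turn from the pose commanded when the call began, along the tool's axes at that moment; what a row does not reach only later rows make up. A row lasts 1/10 s, in which the tool goes at most 50 mm and 8.59 degrees, less where a joint would pass 70% of its speed; a pose out of reach is approached as far as the arm can. A call with a gripper value outside its range is refused whole. The fingers move at their own pace and stop on an object; FORCE is the grip in N (left out, the last holds). Time passes only in rows, so rows that repeat a pose let the fingers close. It gives the time, the measured TCP pose, the force and the opening at its end, in the units of the state.
- env.observe(): the state, without advancing time (a new reading comes with each control period).
- env.get_image(name): name is "scene" or "top" or "wrist"; returns the picture (480x640x3 uint8, red, green, blue); there is no depth.
- env.camera_model(name): a dict with "fx", "fy", "cx", "cy" (pixels), "origin" and "orientation" of the camera in the world. Camera axes: x right, y up, looking along -z (the intrinsics and any distortion apply to the point x, -y, -z); pixel columns grow to the right and rows downward; lengths in m; the calibration is good to about 2 mm. A picture is of the moment at which its call begins: read the wrist's pose just before it. camera_model takes no time and is no camera call; for the wrist camera it gives the pose at the moment of the call.
- env.close_job(): hands the job in, once; it reports no verdict.
The state is a dict: "time_s": time; "q": joint angles; "qvel": joint speeds; "joint_efforts": joint torques, N m; "position": TCP position; "tool_rot": TCP orientation; "ft_force": force on the tool from outside, world axes, zero at the start; "wrist_torque": the same for the moment, N m; "grip_width": finger opening in m.
Only numpy, scipy, OpenCV 4.12 (cv2) and the standard library are available. Lean on these libraries where they do the work, as an engineer would, in place of code of your own. Each camera call takes 0.05 s, during which the arm holds its last target.

## Working session

There is one attempt and no reset: what is moved stays moved. The work goes in short steps, Python scripts to look and compute and a shell command to move; the robot and the scene stay as the last step left them, time stands still between calls to the robot, and variables do not carry over. Pictures are saved under pics/ and viewed, and the job is handed in when it is done.

```bash
ls; mkdir -p pics; python3 - <<'E'
from rig import env
import cv2
for n in ["scene","top"]:
    m=env.camera_model(n); print(n,m)
    cv2.imwrite(f"pics/{n}0.png",env.get_image(n)[:,:,::-1])
o=env.observe(); print(o)
E
```

```text
pics
scene {'fx': 470.9174351937409, 'fy': 470.9174351937409, 'cx': 328.3798722867639, 'cy': 242.67658418194, 'origin': array([-0.02815803,  0.10063673,  0.66881227]), 'orientation': array([[-0.60554454,  0.58082542, -0.54401989],
       [-0.79555446, -0.42444555,  0.43236452],
       [ 0.02022148,  0.69461342,  0.71909894]])}
top {'fx': 490.06736409590144, 'fy': 490.06736409590144, 'cx': 316.16004167477837, 'cy': 235.5813832027672, 'origin': array([ 0.36345343, -0.25944256,  0.93663669]), 'orientation': array([[ 0.03021584,  0.99656421, -0.07711539],
       [-0.99951151,  0.02950854, -0.01029524],
       [-0.0079843 ,  0.0773888 ,  0.99696902]])}
{'time_s': 0.1, 'q': array([-7.72514123e+01,  2.18383910e+01,  7.43791189e+01, -3.30708647e-05,
        8.38598987e+01, -1.23352396e+01]), 'qvel': array([-0.05393488, -0.07038519, -0.07381982, -0.10903035, -0.04618456,
        0.09504471]), 'joint_efforts': array([ 6.21404135e-03, -4.49218118e+01, -2.31656063e+01, -6.06480148e-05,
        3.64629464e-03,  2.42121979e-05]), 'position': array([ 0.23311546, -0.4978796 ,  0.2447693 ]), 'tool_rot': array([[-2.98697233e-04,  9.05688517e-01,  4.23943652e-01],
       [ 1.31760240e-03,  4.23943660e-01, -9.05687605e-01],
       [-9.99999087e-01,  2.88062793e-04, -1.31996817e-03]]), 'ft_force': array([ 0.29991532, -0.22036863, -0.59655712]), 'wrist_torque': array([ 0.00817506,  0.0385417 , -0.03446598]), 'grip_width': 0.08520982326573585}
```

View pics/scene0.png

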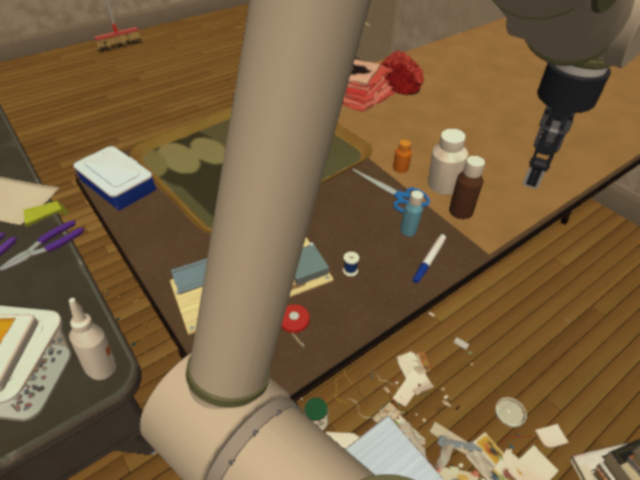

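View pics/top0.png

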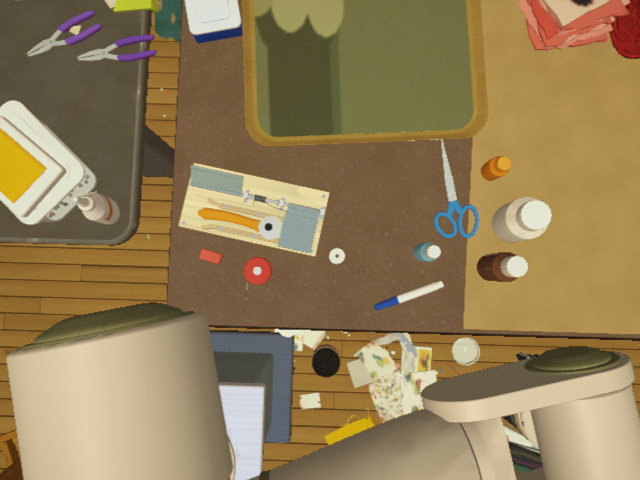

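The top view shows the dock at about (180-328, 163-256). The cutter is orange, at (198-280, 208-235), the press bar is at (215,180) and the guard at (300,228). I'll enlarge this area.

```bash
python3 - <<'E'
import cv2
a=cv2.imread("pics/top0.png")[150:270,170:350]
cv2.imwrite("pics/c0.png",cv2.resize(a,None,fx=4.4,fy=4.4,interpolation=cv2.INTER_CUBIC))
E
```

```text
(no output)
```

View pics/c0.png

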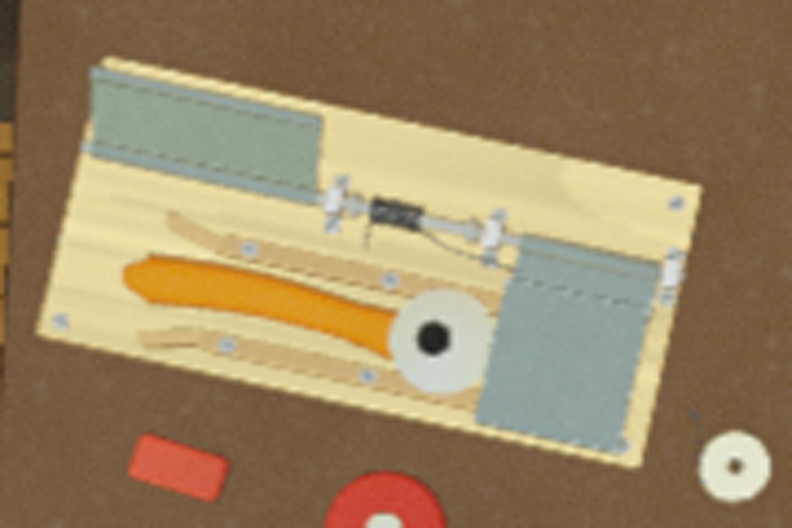

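```bash
cat > h.py <<'E'
import numpy as np
from scipy.optimize import least_squares
def ray(m,u,v,z):
    d=m["orientation"]@np.array([(u-m["cx"])/m["fx"],-(v-m["cy"])/m["fy"],-1.])
    o=m["origin"]; return o+d*(z-o[2])/d[2]
def proj(m,p):
    c=m["orientation"].T@(np.asarray(p)-m["origin"]); return np.array([m["cx"]+m["fx"]*c[0]/-c[2], m["cy"]+m["fy"]*c[1]/c[2]])
E
python3 - <<'E'
from h import *
from rig import env
m=env.camera_model("top")
C=np.array([[105,57],[700,186],[640,466],[38,335]])
C=(C+.5)/4.4-.5+np.array([170,150])
W=np.array([ray(m,*c,.006)[:2] for c in C]); D=np.array([[-.167,.092],[.101,.092],[.101,-.034],[-.167,-.034]])
print(W, [np.linalg.norm(W[i]-W[(i+1)%4]) for i in range(4)])
def T(p,d): c,s=np.cos(p[2]),np.sin(p[2]); return d@np.array([[c,s],[-s,c]])+p[:2]
r=least_squares(lambda p:(T(p,D)-W).ravel(),[.45,-.2,-1.57]); p=r.x
print(p,np.degrees(p[2]),T(p,D)-W)
def back(w): c,s=np.cos(p[2]),np.sin(p[2]); return (w-p[:2])@np.array([[c,-s],[s,c]])
for n,(u,v),z in [("handleend",(123,277),.02),("bladectr",(433,338),.030),("erTL",(140,433),.013),("erTR",(229,460),.013),("erBL",(130,470),.013),("barTL",(93,68),.045),("barTR",(322,117),.045),("barBL",(86,150),.016),("barBR",(318,203),.016),("guardTL",(520,234),.03),("guardBL",(478,424),.04),("tapetop",(385,472),.016)]:
    print(n,(back(ray(m,170+(u+.5)/4.4-.5,150+(v+.5)/4.4-.5,z)[:2])*1000).round(1))
for d in [(-.145,0),(-.082,0),(-.11,.075),(-.11,.069),(-.16,.075)]: print(d,T(p,np.array([d])))
E
```

```text
[[ 0.5697724  -0.00875832]
 [ 0.52015547 -0.27133897]
 [ 0.39741533 -0.24890751]
 [ 0.44647931  0.01432229]] [np.float64(0.26722730759415514), np.float64(0.12477304556994481), np.float64(0.2677633287448519), np.float64(0.12543483817104917)]
[ 0.44887896 -0.15577144 -1.75584358] -100.6024268519951 [[ 0.00026273  0.00020843]
 [ 0.00056953 -0.00063551]
 [-0.0005392   0.00011615]
 [-0.00029306  0.00031094]]
handleend [-132.6   -2.1]
bladectr [ 4.4 -0.1]
erTL [-111.8  -65.7]
erTR [-71.7 -68.8]
erBL [-112.3  -82. ]
barTL [-158.7   79.6]
barTR [-59.8  79.7]
barBL [-162.2   48.6]
barBR [-58.8  47.4]
guardTL [30.7 51. ]
guardBL [ 31.9 -31.9]
tapetop [ -4.7 -59.5]
(-0.145, 0) [[ 0.47555794 -0.01324695]]
(-0.082, 0) [[ 0.46396638 -0.07517138]]
(-0.11, 0.075) [[ 0.54283776 -0.06144888]]
(-0.11, 0.069) [[ 0.53694019 -0.06034493]]
(-0.16, 0.075) [[ 0.5520374  -0.01230251]]
```

```bash
cat >> h.py <<'E'
P=np.array([ 0.44887896,-0.15577144,-1.75584358])
def d2w(x,y,z): c,s=np.cos(P[2]),np.sin(P[2]); return np.array([P[0]+c*x-s*y,P[1]+s*x+c*y,z])
def w2d(w): c,s=np.cos(P[2]),np.sin(P[2]); a=w[0]-P[0];b=w[1]-P[1]; return np.array([c*a+s*b,-s*a+c*b,w[2]])
def go(o,x,y,z):
    R=o["tool_rot"]; d=R.T@(d2w(x,y,z)-o["position"])
    zz=R[:,2]; t=np.array([-np.sin(P[2]),np.cos(P[2])]); a=np.arctan2(zz[1],zz[0]); b=np.arctan2(t[1],t[0])
    print("shift",d.round(4),"yaw(rad)",round(-((b-a+np.pi)%(2*np.pi)-np.pi),4),"dock now",(w2d(o["position"])*1000).round(1),"F",o["ft_force"].round(2),"grip",round(o["grip_width"],4),"t",o["time_s"])
E
python3 - <<'E'
from h import *
from rig import env
go(env.observe(),-.153,.036,.12)
E
```

```text
shift [ 0.1253  0.4589 -0.3215] yaw(rad) -0.948 dock now [ 376.  -149.1  244.8] F [ 0.3  -0.22 -0.6 ] grip 0.0852 t 0.1
```

```bash
python3 -m jog '[[0.45,0,0.04,-0.03,-0.1],[0.45,0,0.08,-0.06,-0.2],[0.45,0,0.12,-0.09,-0.3],[0.45,0,0.16,-0.12,-0.4],[0.45,0,0.2,-0.15,-0.5],[0.45,0,0.24,-0.18,-0.6],[0.45,0,0.28,-0.21,-0.7],[0.45,0,0.32,-0.24,-0.8],[0.45,0,0.36,-0.26,-0.9],[0.45,0,0.4,-0.28,-0.948],[0.45,0.02,0.43,-0.3,-0.948],[0.45,0.06,0.459,-0.3215,-0.948],[0.45,0.09,0.459,-0.3215,-0.948],[0.45,0.1253,0.459,-0.3215,-0.948],[0.45,0.1253,0.459,-0.3215,-0.948],[0.45,0.1253,0.459,-0.3215,-0.948]]'
python3 - <<'E'
from h import *
from rig import env
import cv2
o=env.observe(); go(o,-.153,.036,.06); print(o["q"].round(1), env.camera_model("wrist"))
for n in ["wrist","scene"]: cv2.imwrite(f"pics/{n}1.png",env.get_image(n)[:,:,::-1])
E
```

```text
time_s: 1.7
position: [0.5128, -0.0125, 0.1206]
tool_rot: [[-0.0, 0.184, 0.983], [0.0, 0.983, -0.184], [-1.0, 0.0, -0.0]]
ft_force: [-0.3, -1.0, 0.4]
grip_width: 0.0618
shift [ 0.0606  0.0004 -0.0004] yaw(rad) -0.0001 dock now [-152.6   36.5  120.6] F [-0.33 -1.05  0.44] grip 0.0618 t 1.7
[-14.6  25.7  91.1  -0.   63.2  -4. ] {'fx': 348.9038682681526, 'fy': 348.9038682681526, 'cx': 317.84876946968734, 'cy': 238.374513297846, 'origin': array([0.52567661, 0.05716071, 0.25008739]), 'orientation': array([[ 9.82806212e-01,  1.77359985e-01,  5.13360003e-02],
       [-1.84639723e-01,  9.43528657e-01,  2.75066984e-01],
       [ 3.48888537e-04, -2.79816205e-01,  9.60053524e-01]])}
```

View pics/wrist1.png

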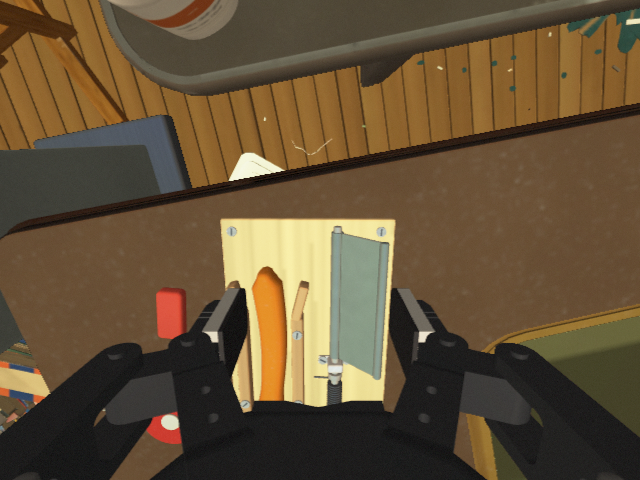

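View pics/scene1.png

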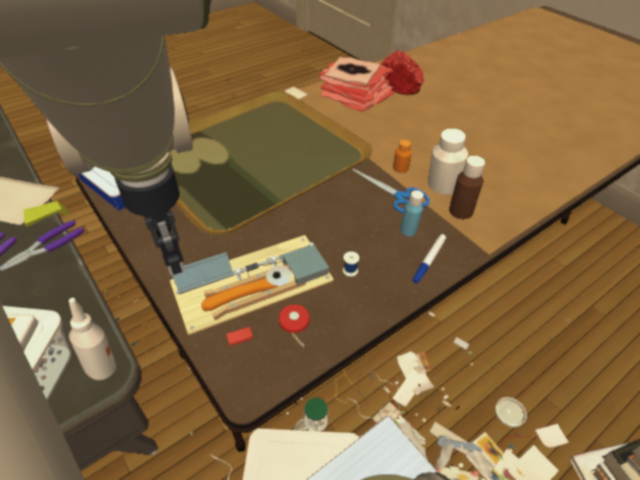

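The wrist view shows the dock, with the handle end at about (266,268). The fingertips are near (240,295) and (395,295). In the scene view the gripper is over the bar end. I'll measure the handle end and the fingertip geometry.

```bash
python3 - <<'E'
import cv2
from h import *
from rig import env
a=cv2.imread("pics/wrist1.png")[210:410,180:450]
cv2.imwrite("pics/w1c.png",cv2.resize(a,None,fx=2.96,fy=2.96,interpolation=cv2.INTER_CUBIC))
m=env.camera_model("wrist")
for n,u,v,z in [("end",266,268,.02),("TL",221,219,.006),("TR",395,220,.006)]: print(n,(w2d(ray(m,u,v,z))*1000).round(1))
# predicted tip positions at pads (y inner faces, x +-11, z tip)
for y in (36.5-31,36.5+31):
  for x in (-11,11):
    for z in (.1066,.1126): print(y,x,z,proj(m,d2w((-152.6+x)/1e3,y/1e3,z)).round(0))
E
```

```text
end [-134.1    0.7   20. ]
TL [-166.4  -32.3    6. ]
TR [-165.5   93.1    6. ]
5.5 -11 0.1066 [247. 276.]
5.5 -11 0.1126 [244. 282.]
5.5 11 0.1066 [250. 320.]
5.5 11 0.1126 [247. 327.]
67.5 -11 0.1066 [386. 276.]
67.5 -11 0.1126 [389. 281.]
67.5 11 0.1066 [383. 320.]
67.5 11 0.1126 [386. 327.]
```

View pics/w1c.png

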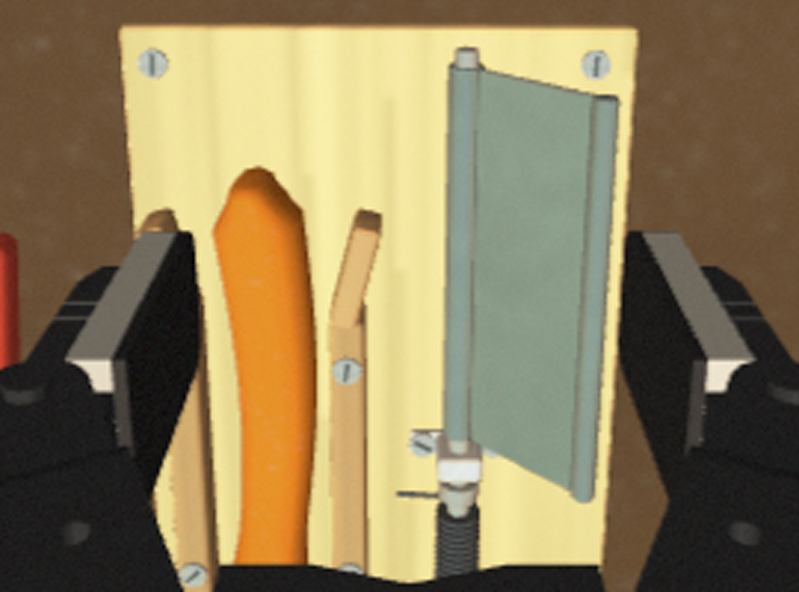

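The handle end is at x≈-134, y≈0. The fingertips reach about 8 mm past the TCP at this opening and are about 7 mm thick. I'll widen slightly and descend to just above the bar.

```bash
python3 -m jog '[[0.54,0.02,-0.001,0,0],[0.54,0.04,-0.001,0,0],[0.54,0.06,-0.001,0,0],[0.54,0.07,-0.001,0,0],[0.54,0.07,-0.001,0,0],[0.54,0.07,-0.001,0,0]]'
python3 - <<'E'
from h import *
from rig import env
import cv2
o=env.observe(); go(o,-.151,.036,.03)
for n in ["wrist","scene"]: cv2.imwrite(f"pics/{n}2.png",env.get_image(n)[:,:,::-1])
E
```

```text
time_s: 2.4
position: [0.513, -0.0136, 0.0512]
tool_rot: [[0.002, 0.184, 0.983], [-0.0, 0.983, -0.184], [-1.0, -0.0, 0.002]]
ft_force: [-0.2, 1.2, 0.6]
grip_width: 0.0658
shift [ 0.0212 -0.0006 -0.0009] yaw(rad) -0.0001 dock now [-151.6   36.9   51.2] F [-0.25  1.16  0.56] grip 0.0658 t 2.4
```

View pics/wrist2.png

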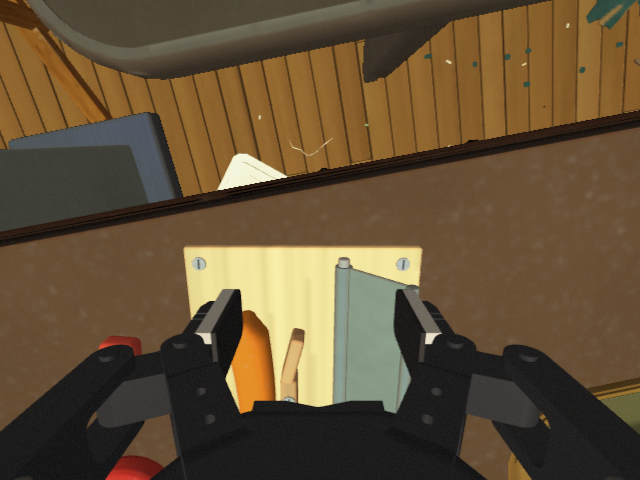

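The bar finger is above the outer part of the bar. The push finger is just behind the handle end, which is at about (252,312). Next I descend in small steps.

```bash
python3 -m jog '[[0.54,0.005,0,-0.0005,0],[0.54,0.01,0,-0.0005,0],[0.54,0.015,0,-0.0005,0],[0.54,0.018,0,-0.0005,0],[0.54,0.018,0,-0.0005,0]]'
python3 - <<'E'
from h import *
from rig import env
import cv2
o=env.observe(); go(o,-.151,.036,.03)
ims=[env.get_image(n)[:,:,::-1] for n in ["wrist","scene","top"]]
cv2.imwrite("pics/w3.png",ims[0])
cv2.imwrite("pics/s3.png",cv2.resize(ims[1][200:350,130:380],None,fx=3,fy=3,interpolation=cv2.INTER_CUBIC))
cv2.imwrite("pics/t3.png",cv2.resize(ims[2][150:270,170:350],None,fx=4.4,fy=4.4,interpolation=cv2.INTER_CUBIC))
E
```

```text
time_s: 3.0
position: [0.512, -0.0133, 0.0317]
tool_rot: [[-0.0, 0.184, 0.983], [0.0, 0.983, -0.184], [-1.0, 0.0, -0.0]]
ft_force: [1.1, -1.0, 2.6]
grip_width: 0.0659
shift [ 0.0017 -0.0007  0.0002] yaw(rad) 0.0 dock now [-151.7   35.8   31.7] F [ 1.06 -0.96  2.63] grip 0.0659 t 3.0
```

View pics/s3.png

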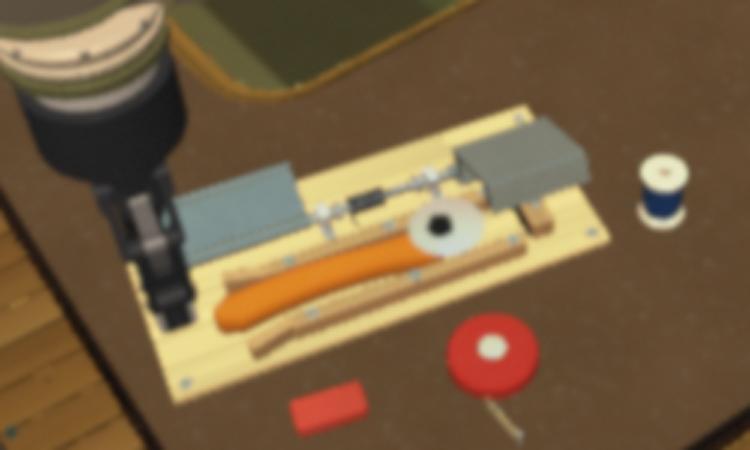

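View pics/t3.png

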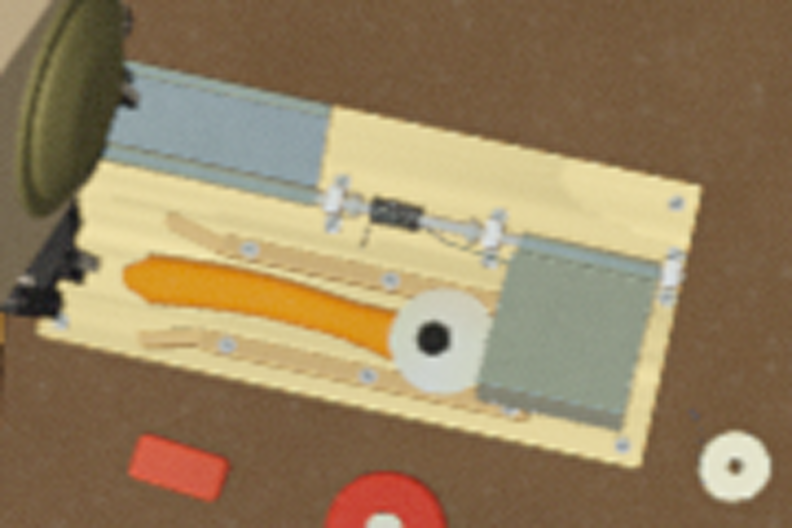

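View pics/w3.png

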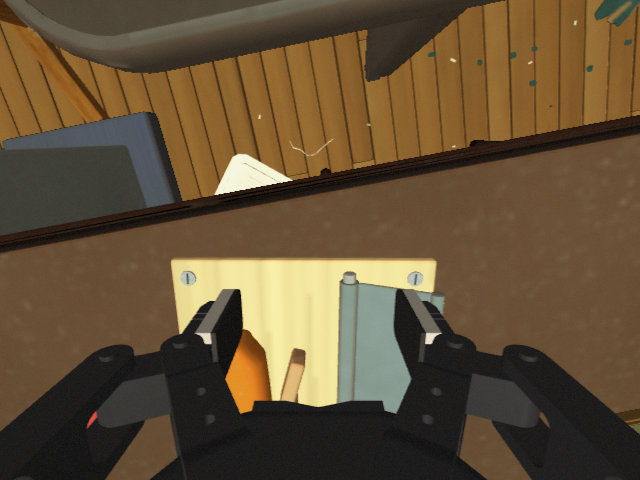

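The guard has started to lift and the push finger is directly behind the handle end. I'll go lower.

```bash
python3 -m jog '[[0.54,0.003,0,0,0],[0.54,0.005,0,0,0],[0.54,0.005,0,0,0]]'; python3 -m jog '[[0.54,0.001,0,0,0],[0.54,0.002,0,0,0],[0.54,0.002,0,0,0]]'
python3 - <<'E'
from h import *
from rig import env
import cv2
o=env.observe(); go(o,-.100,.036,.024)
ims=[env.get_image(n)[:,:,::-1] for n in ["scene","top"]]
cv2.imwrite("pics/s4.png",cv2.resize(ims[0][200:350,130:380],None,fx=3,fy=3,interpolation=cv2.INTER_CUBIC))
cv2.imwrite("pics/t4.png",cv2.resize(ims[1][150:270,170:350],None,fx=4.4,fy=4.4,interpolation=cv2.INTER_CUBIC))
E
```

```text
time_s: 3.45
position: [0.512, -0.0133, 0.0268]
tool_rot: [[0.0, 0.184, 0.983], [-0.0, 0.983, -0.184], [-1.0, 0.0, 0.0]]
ft_force: [1.9, -0.5, 3.0]
grip_width: 0.0656
time_s: 3.75
position: [0.512, -0.0133, 0.025]
tool_rot: [[0.0, 0.184, 0.983], [-0.0, 0.983, -0.184], [-1.0, 0.0, 0.0]]
ft_force: [2.9, -0.3, 3.5]
grip_width: 0.066
shift [ 0.001  -0.0517  0.0002] yaw(rad) -0.0 dock now [-151.7   35.8   25. ] F [ 2.87 -0.31  3.55] grip 0.066 t 3.75
```

View pics/s4.png

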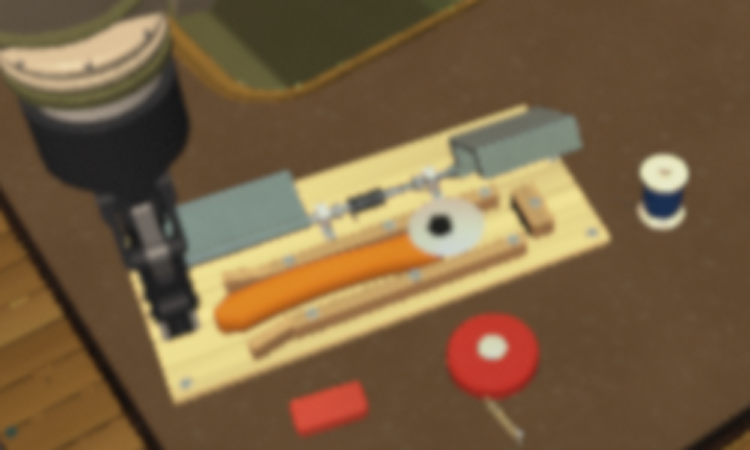

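View pics/t4.png

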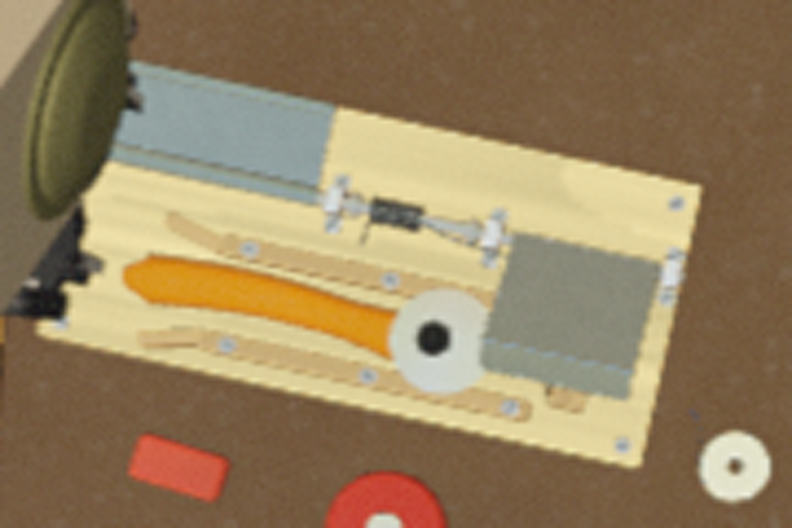

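```bash
python3 - <<'E'
from h import *
from rig import env
m=env.camera_model("top")
for th in (0,.4,.5,.55,.6,.65,.7,.73):
    c,s=np.cos(th),np.sin(th)
    out=[]
    for x in(.031,.092):
      for (a,b) in [(-.081,.026),(-.081,.006)]:
        y=.05+a*c+b*s; z=.014+b*c-a*s
        uv=proj(m,d2w(x,y,z)); out.append(((uv+.5-[170,150])*4.4-.5).round(0))
    print(th,out)
E
```

```text
0 [array([476., 421.]), array([480., 424.]), array([619., 453.]), array([620., 455.])]
0.4 [array([479., 377.]), array([479., 399.]), array([627., 409.]), array([623., 431.])]
0.5 [array([481., 362.]), array([479., 388.]), array([629., 394.]), array([625., 420.])]
0.55 [array([482., 354.]), array([480., 382.]), array([631., 386.]), array([626., 414.])]
0.6 [array([483., 345.]), array([481., 376.]), array([633., 377.]), array([627., 408.])]
0.65 [array([485., 336.]), array([481., 369.]), array([635., 369.]), array([629., 401.])]
0.7 [array([486., 327.]), array([482., 362.]), array([636., 359.]), array([630., 394.])]
0.73 [array([487., 321.]), array([483., 357.]), array([637., 354.]), array([631., 389.])]
```

The hood edges match a guard angle of about 0.62 rad. Going down 1.5 mm more.

```bash
python3 -m jog '[[0.54,0.001,0,0,0],[0.54,0.0015,0,0,0],[0.54,0.0015,0,0,0],[0.54,0.0015,0,0,0]]'
python3 - <<'E'
from h import *
from rig import env
import cv2
o=env.observe(); go(o,-.093,.036,.0235)
im=env.get_image("top")[:,:,::-1]
cv2.imwrite("pics/t5.png",cv2.resize(im[150:270,170:350],None,fx=4.4,fy=4.4,interpolation=cv2.INTER_CUBIC))
E
```

```text
time_s: 4.25
position: [0.512, -0.0133, 0.0235]
tool_rot: [[0.0, 0.184, 0.983], [-0.0, 0.983, -0.184], [-1.0, 0.0, 0.0]]
ft_force: [2.8, -0.7, 3.5]
grip_width: 0.0658
shift [ 0.     -0.0587  0.0002] yaw(rad) 0.0 dock now [-151.7   35.8   23.5] F [ 2.78 -0.7   3.53] grip 0.0658 t 4.25
```

View pics/t5.png

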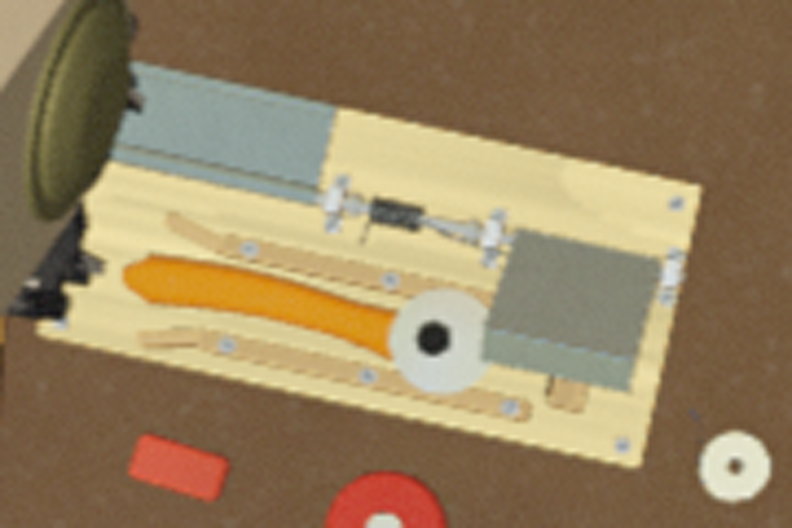

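The guard is open at about 0.69 rad with 3.5 N on the bar. Now I push along dock +x, which is tool -y.

```bash
python3 -m jog '[[0.54,0,-0.003,0,0],[0.54,0,-0.006,0,0],[0.54,0,-0.009,0,0],[0.54,0,-0.012,0,0],[0.54,0,-0.015,0,0],[0.54,0,-0.018,0,0],[0.54,0,-0.021,0,0],[0.54,0,-0.024,0,0],[0.54,0,-0.024,0,0]]'
python3 - <<'E'
from h import *
from rig import env
import cv2
o=env.observe(); go(o,-.093,.036,.0235)
im=env.get_image("top")[:,:,::-1]
cv2.imwrite("pics/t6.png",cv2.resize(im[150:270,170:350],None,fx=4.4,fy=4.4,interpolation=cv2.INTER_CUBIC))
im=env.get_image("wrist")[:,:,::-1]
cv2.imwrite("pics/w6.png",im)
E
```

```text
time_s: 5.2
position: [0.5074, -0.0373, 0.0235]
tool_rot: [[-0.0, 0.184, 0.983], [-0.0, 0.983, -0.184], [-1.0, -0.0, -0.0]]
ft_force: [-0.6, -0.4, 3.3]
grip_width: 0.066
shift [ 0.     -0.0342  0.0003] yaw(rad) -0.0003 dock now [-127.2   35.7   23.5] F [-0.6  -0.36  3.28] grip 0.066 t 5.2
```

View pics/t6.png

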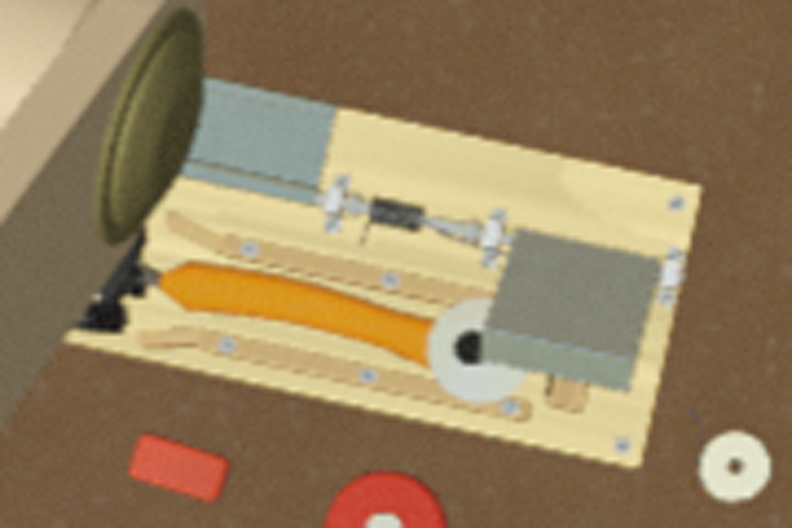

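View pics/w6.png

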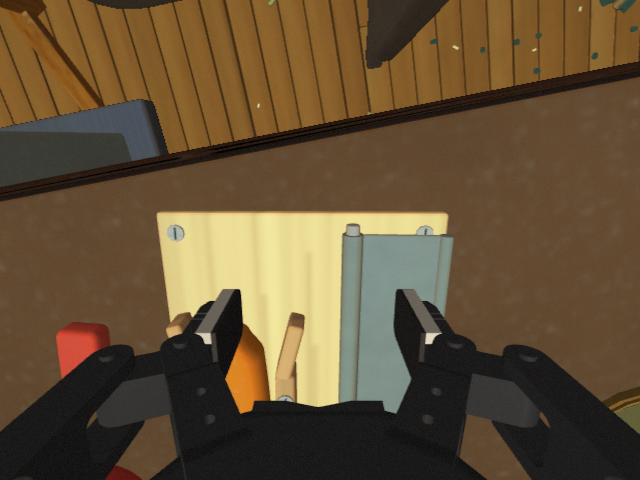

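The cutter has moved about 18 mm, straight, and the guard is still open. I'll keep pushing.

```bash
python3 -m jog '[[0.54,0,-0.003,0,0],[0.54,0,-0.006,0,0],[0.54,0,-0.009,0,0],[0.54,0,-0.012,0,0],[0.54,0,-0.015,0,0],[0.54,0,-0.018,0,0],[0.54,0,-0.021,0,0],[0.54,0,-0.024,0,0],[0.54,0,-0.027,0,0],[0.54,0,-0.030,0,0],[0.54,0,-0.030,0,0]]'
python3 - <<'E'
from h import *
from rig import env
import cv2
o=env.observe(); go(o,-.093,.036,.0235)
im=env.get_image("top")[:,:,::-1]
cv2.imwrite("pics/t7.png",cv2.resize(im[150:270,170:350],None,fx=4.4,fy=4.4,interpolation=cv2.INTER_CUBIC))
im=env.get_image("scene")[:,:,::-1]
cv2.imwrite("pics/s7.png",cv2.resize(im[200:350,130:380],None,fx=3,fy=3,interpolation=cv2.INTER_CUBIC))
E
```

```text
time_s: 6.4
position: [0.5019, -0.0668, 0.0235]
tool_rot: [[-0.0, 0.184, 0.983], [-0.0, 0.983, -0.184], [-1.0, -0.0, -0.0]]
ft_force: [0.2, -0.4, 3.2]
grip_width: 0.0658
shift [ 0.     -0.0042  0.0003] yaw(rad) -0.0003 dock now [-97.2  35.7  23.5] F [ 0.18 -0.42  3.2 ] grip 0.0658 t 6.4
```

View pics/t7.png

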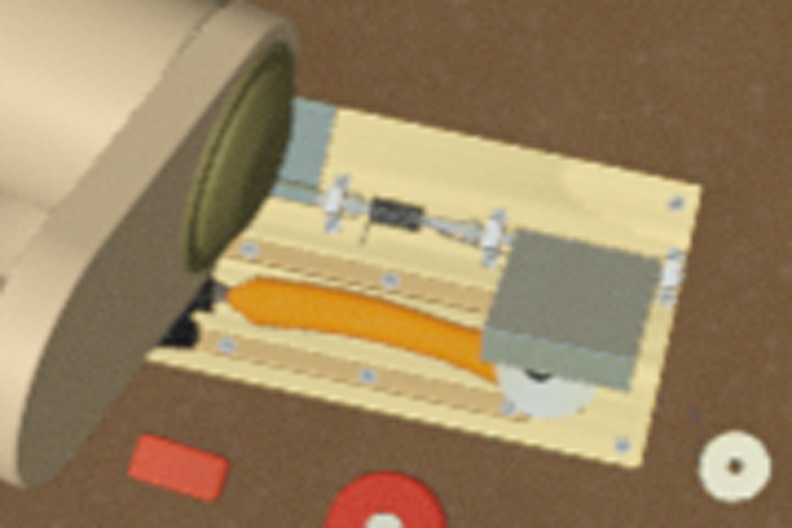

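View pics/s7.png

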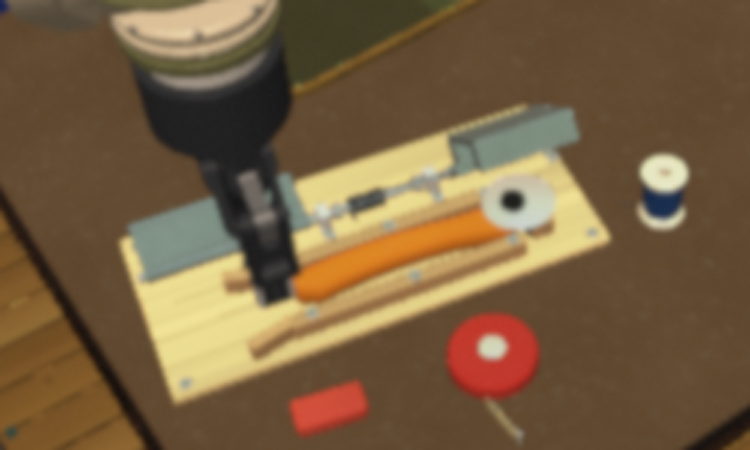

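The blade is now under the raised guard with a few mm left. I'll do the last part slowly and watch the force.

```bash
python3 -m jog '[[0.54,0,-0.001,0,0],[0.54,0,-0.002,0,0],[0.54,0,-0.003,0,0],[0.54,0,-0.003,0,0]]'; python3 -m jog '[[0.54,0,-0.001,0,0],[0.54,0,-0.001,0,0]]'; python3 -m jog '[[0.54,0,-0.001,0,0],[0.54,0,-0.001,0,0]]'
python3 - <<'E'
from h import *
from rig import env
import cv2
o=env.observe(); go(o,-.093,.036,.0235)
im=env.get_image("top")[:,:,::-1]
cv2.imwrite("pics/t8.png",cv2.resize(im[150:270,170:350],None,fx=4.4,fy=4.4,interpolation=cv2.INTER_CUBIC))
m=env.camera_model("top")
for u,v in [(227,296)]: print((w2d(ray(m,170+u/4.4,150+v/4.4,.02))*1000).round(1))
E
```

```text
time_s: 6.9
position: [0.5014, -0.0692, 0.0235]
tool_rot: [[-0.0, 0.184, 0.983], [0.0, 0.983, -0.184], [-1.0, 0.0, -0.0]]
ft_force: [-0.4, 2.4, 4.3]
grip_width: 0.0659
time_s: 7.1
position: [0.5012, -0.0703, 0.0235]
tool_rot: [[-0.0, 0.184, 0.983], [0.0, 0.983, -0.184], [-1.0, 0.0, -0.0]]
ft_force: [0.1, 2.5, 3.7]
grip_width: 0.0655
time_s: 7.3
position: [0.501, -0.0713, 0.0235]
tool_rot: [[-0.0, 0.184, 0.983], [0.0, 0.983, -0.184], [-1.0, 0.0, -0.0]]
ft_force: [-0.5, 2.5, 3.9]
grip_width: 0.066
shift [0.     0.0004 0.0003] yaw(rad) -0.0001 dock now [-92.6  35.7  23.5] F [-0.5   2.46  3.95] grip 0.066 t 7.3
[-86.3  -1.1  20. ]
```

View pics/t8.png

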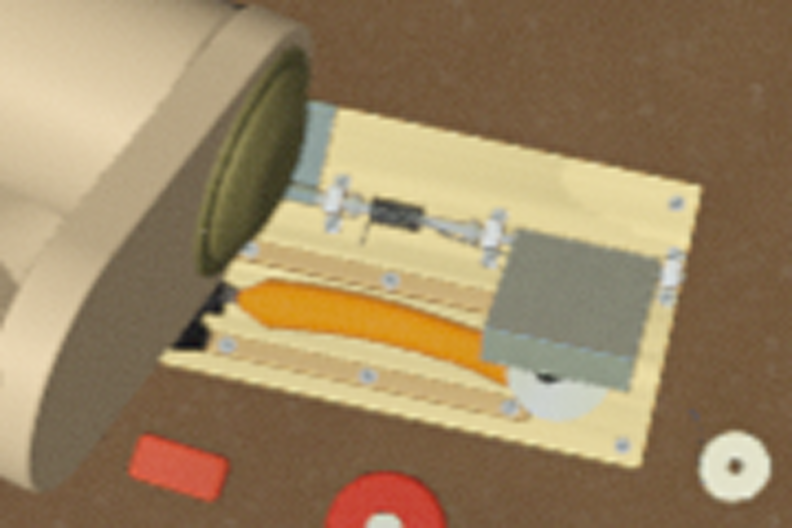

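The handle end is at about (237,298), which puts it near x≈-82. The force isn't climbing yet, so I'll feel for the stop.

```bash
python3 -m jog '[[0.54,0,-0.0008,0,0],[0.54,0,-0.0008,0,0]]'; python3 -m jog '[[0.54,0,-0.0008,0,0],[0.54,0,-0.0008,0,0]]'
python3 - <<'E'
from h import *
from rig import env
import cv2
o=env.observe(); go(o,-.093,.036,.0235)
im=env.get_image("top")[:,:,::-1]
cv2.imwrite("pics/t9.png",cv2.resize(im[180:270,210:330],None,fx=6.6,fy=6.6,interpolation=cv2.INTER_CUBIC))
im=env.get_image("scene")[:,:,::-1]
cv2.imwrite("pics/s9.png",cv2.resize(im[220:320,210:350],None,fx=5.5,fy=5.5,interpolation=cv2.INTER_CUBIC))
E
```

```text
time_s: 7.55
position: [0.5009, -0.0719, 0.0235]
tool_rot: [[-0.0, 0.184, 0.983], [0.0, 0.983, -0.184], [-1.0, 0.0, -0.0]]
ft_force: [0.7, 2.9, 3.1]
grip_width: 0.0656
time_s: 7.75
position: [0.5007, -0.0724, 0.0235]
tool_rot: [[0.0, 0.185, 0.983], [0.001, 0.983, -0.185], [-1.0, 0.001, -0.0]]
ft_force: [2.3, 6.7, 3.3]
grip_width: 0.0659
shift [-0.      0.0015  0.0004] yaw(rad) -0.0006 dock now [-91.5  35.6  23.5] F [2.29 6.67 3.27] grip 0.0659 t 7.75
```

View pics/t9.png

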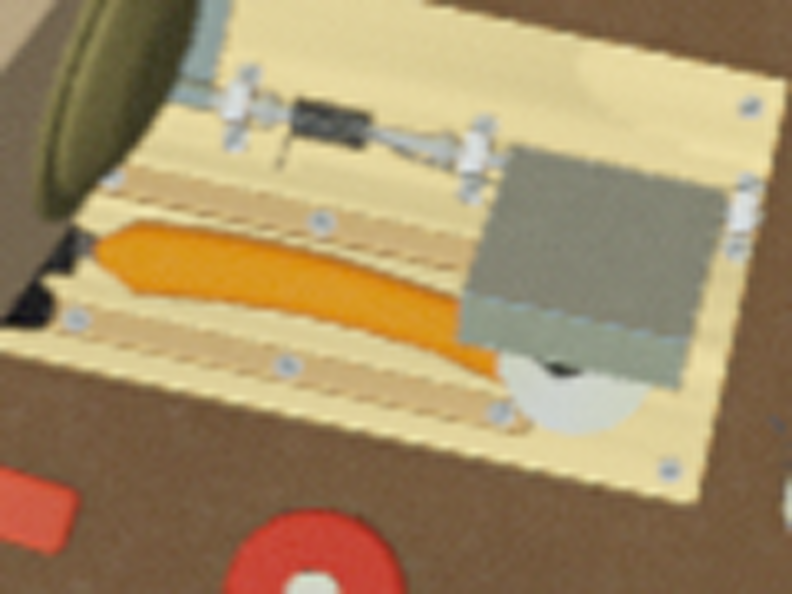

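View pics/s9.png

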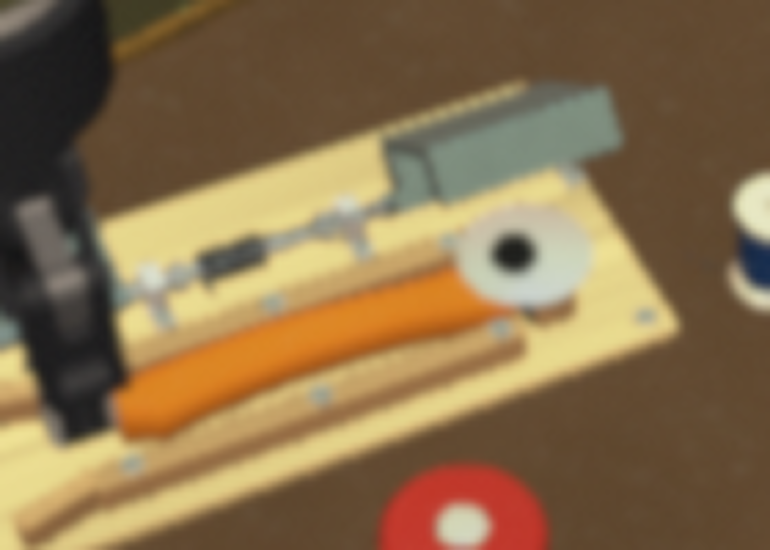

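```bash
python3 - <<'E'
from h import *
from rig import env
m=env.camera_model("top"); s=env.camera_model("scene")
for u,v,z in [(92,245,.02),(460,300,.027),(497,383,.027)]: print((w2d(ray(m,210+(u+.5)/6.6-.5,180+(v+.5)/6.6-.5,z))*1000).round(1))
for u,v,z in [(513,253,.030)]: print("scene",(w2d(ray(s,210+(u+.5)/5.5-.5,220+(v+.5)/5.5-.5,z))*1000).round(1))
E
```

```text
[-83.    0.7  20. ]
[24.   7.2 27. ]
[ 39.3 -13.6  27. ]
scene [57.2 -1.8 30. ]
```

The force rose to 6.7 N with the arm short of its target. The handle end is at -83 and the blade centre at about 57-60, so the cutter is home. I'll back off the handle a little and then raise to let the bar go.

```bash
python3 -m jog '[[0.54,0,0.002,0,0],[0.54,0,0.005,0,0],[0.54,0,0.006,0,0],[0.54,-0.003,0.006,0,0],[0.54,-0.006,0.006,0,0],[0.54,-0.01,0.006,0,0],[0.54,-0.014,0.006,0,0],[0.54,-0.018,0.006,0,0],[0.54,-0.025,0.006,0,0],[0.54,-0.04,0.006,0,0],[0.54,-0.07,0.006,0,0],[0.54,-0.11,0.006,0,0],[0.54,-0.15,0.006,0,0],[0.54,-0.15,0.05,0,0],[0.54,-0.15,0.09,0,0],[0.54,-0.15,0.12,0,0],[0.54,-0.15,0.12,0,0],[0.54,-0.15,0.12,0,0]]'
python3 - <<'E'
from h import *
from rig import env
import cv2
o=env.observe(); go(o,-.093,.036,.0235)
im=env.get_image("top")[:,:,::-1]
cv2.imwrite("pics/t10.png",cv2.resize(im[150:270,170:350],None,fx=4.4,fy=4.4,interpolation=cv2.INTER_CUBIC))
im=env.get_image("scene")[:,:,::-1]
cv2.imwrite("pics/s10.png",cv2.resize(im[200:350,130:380],None,fx=3,fy=3,interpolation=cv2.INTER_CUBIC))
E
```

```text
time_s: 9.65
position: [0.5229, 0.0454, 0.1738]
tool_rot: [[0.001, 0.183, 0.983], [-0.0, 0.983, -0.183], [-1.0, -0.0, 0.001]]
ft_force: [-0.8, -0.3, -0.8]
grip_width: 0.066
shift [ 0.1504 -0.1184  0.    ] yaw(rad) 0.0014 dock now [-211.4   35.7  173.8] F [-0.77 -0.31 -0.78] grip 0.066 t 9.65
```

View pics/t10.png

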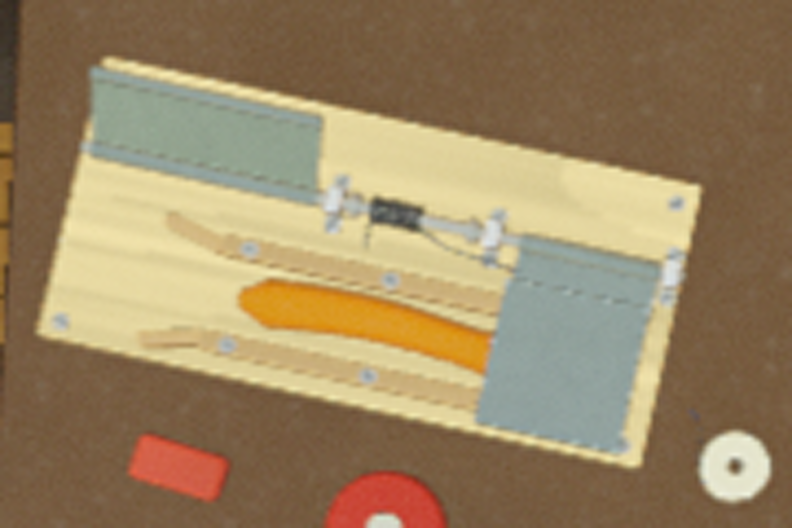

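View pics/s10.png

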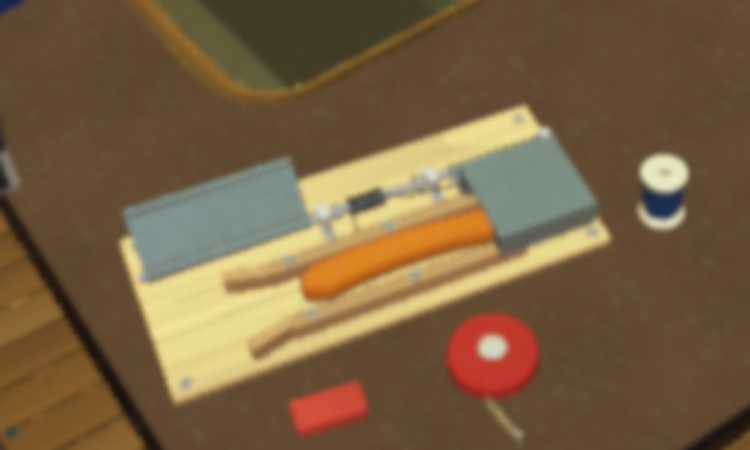

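```bash
python3 - <<'E'
from h import *
from rig import env
import cv2
m=env.camera_model("top")
im=env.get_image("top")[:,:,::-1]
cv2.imwrite("pics/t11.png",im)
a0=cv2.imread("pics/top0.png"); a1=im
def orient(a):
    # rectify at z=.02 in dock frame, 0.25mm/px x -150..30, y -25..25
    xs=np.arange(-.15,.04,.00025); ys=np.arange(.025,-.025,-.00025)
    X,Y=np.meshgrid(xs,ys); w=d2w(X,Y,0.022); R=m["orientation"]
    d=np.stack([w[0]-m["origin"][0],w[1]-m["origin"][1],np.full_like(X,.022-m["origin"][2])],-1)@R
    u=m["cx"]+m["fx"]*d[...,0]/-d[...,2]; v=m["cy"]+m["fy"]*d[...,1]/d[...,2]
    r=cv2.remap(np.ascontiguousarray(a),u.astype(np.float32),v.astype(np.float32),cv2.INTER_CUBIC)
    h=cv2.cvtColor(r,cv2.COLOR_BGR2HSV); k=(h[...,0]<16)&(h[...,1]>200)
    return r,k,xs,ys
res=[]
for a in (a0,a1):
    r,k,xs,ys=orient(a)
    cols=np.where(k.sum(0)>8)[0]; x0=xs[cols[0]]
    mid=[ys[np.where(k[:,c])[0]].mean() for c in range(cols[0],cols[0]+320)]
    res.append((x0,np.array(mid))); print(x0, len(cols)*.25)
d=res[1][1]-res[0][1]
print("move x",res[1][0]-res[0][0],"dy mean",d.mean()*1000,"yaw change",np.polyfit(np.arange(320)*.00025,d,1)[0])
E
```

```text
Traceback (most recent call last):
  File "h.py", line 9, in d2w
    def d2w(x,y,z): c,s=np.cos(P[2]),np.sin(P[2]); return np.array([P[0]+c*x-s*y,P[1]+s*x+c*y,z])
                                                          ~~~~~~~~^^^^^^^^^^^^^^^^^^^^^^^^^^^^^^^
ValueError: setting an array element with a sequence. The requested array has an inhomogeneous shape after 1 dimensions. The detected shape was (3,) + inhomogeneous part.
```

```bash
python3 - <<'E'
from h import *
from rig import env
import cv2
m=env.camera_model("top")
a0=cv2.imread("pics/top0.png"); a1=cv2.imread("pics/t11.png")
def orient(a):
    xs=np.arange(-.15,.04,.00025); ys=np.arange(.025,-.025,-.00025)
    X,Y=np.meshgrid(xs,ys); w=d2w(X,Y,X*0+.022)
    d=(np.moveaxis(w,0,-1)-m["origin"])@m["orientation"]
    u=m["cx"]+m["fx"]*d[...,0]/-d[...,2]; v=m["cy"]+m["fy"]*d[...,1]/d[...,2]
    r=cv2.remap(a,u.astype(np.float32),v.astype(np.float32),cv2.INTER_CUBIC)
    h=cv2.cvtColor(r,cv2.COLOR_BGR2HSV); k=(h[...,0]<18)&(h[...,1]>190)
    return r,k,xs,ys
res=[]
for i,a in enumerate((a0,a1)):
    r,k,xs,ys=orient(a); cv2.imwrite(f"pics/r{i}.png",r)
    cols=np.where(k.sum(0)>8)[0]; x0=xs[cols[0]]
    mid=[ys[np.where(k[:,c])[0]].mean() for c in range(cols[0],cols[0]+320)]
    res.append((x0,np.array(mid))); print(x0, len(cols)*.25)
d=res[1][1]-res[0][1]
print("move x",res[1][0]-res[0][0],"dy mean",d.mean()*1000,"yaw change",np.polyfit(np.arange(320)*.00025,d,1)[0])
E
```

```text
-0.11924999999999997 55.25
-0.07074999999999992 62.75
move x 0.04850000000000004 dy mean 0.10365748834498828 yaw change -0.020587836017405665
```

```bash
python3 - <<'E'
import cv2,numpy as np
a=cv2.imread("pics/r0.png");b=cv2.imread("pics/r1.png")
cv2.imwrite("pics/rr.png",np.vstack([a,b]))
for im in (a,b):
    bch=im.astype(int); k=(bch[...,2]-bch[...,0]>130)
    c=np.where(k.sum(0)>10)[0]; print(-150+c[0]*.25, -150+c[-1]*.25)
E
```

```text
-132.25 -14.5
-81.25 27.0
```

View pics/rr.png

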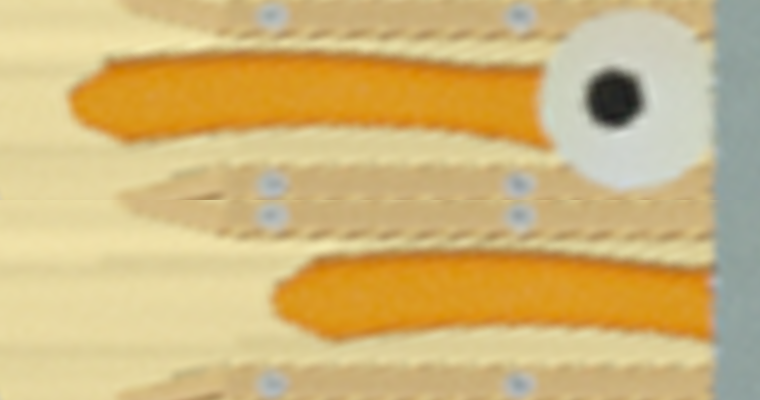

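```bash
python3 -c "
from rig import env
env.close_job(); print(env.observe()['time_s'])"
```

```text
the job is handed in; nothing more can be done
the job is handed in; nothing more can be done
```

The cutter is parked in its dock with the guard shut over the blade, and the job was handed in at about 10 s of the 45 s allowed. No verdict was reported.

**What I did:** One fingertip pressed the bar down with about 3.5 N. The other pushed the handle end about 51 mm until it met the stop, where the push force rose from 2.5 to 6.7 N. I then backed off the handle, raised the gripper and moved clear.

**Last checks:**
- **Guard:** by the hood edges in the top picture it stood at about 0.69 rad while held open. It is now shut, looking the same as at the start.
- **Cutter position:** the handle end is at dock x about -81 to -83 mm (home is -82). The blade centre, measured at the stop before the guard shut, was at about 57 mm (home is 60).
- **Straightness:** the cutter turned about 0.02 rad during the push.
- **Clearance:** the gripper is about 170 mm up and touches nothing. The tape measure, eraser and spool look unmoved in the final pictures; the marker and scissors were not looked at again, but the arm stayed well above the table when it passed that side.

**Disagreements:** the blade hub in the first picture put the cutter's start at -55.6 mm, which would leave it 4.6 mm short of home. The blade disc outline gave about 2 mm short, and the handle end and the felt stop say it is home. All of these are within the 6 mm allowed. One automatic colour measurement of the handle was cut short by shading and gave 48.5 mm of travel. I repeated it with another threshold, which gave 51 mm. The 0.02 rad figure comes from that first, truncated mask.

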